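# Load a slide bar under the overhang of a sloping jig

## Task

Load the stepped metal bar into the sloping drilling jig. Turn it end for end so that its thin tongue leads, lay it flat on the sloping bed while you still hold it (do not drop it), tight against the lower rail, then slide it gently sideways so that the tongue goes under the overhang and fully home against the stop hidden in there, wherever that is set today; let go and leave it there. The stop is only lightly clamped and must keep its setting, so go by feel and do not push on once it is met; leave the tape measure, the spanner and the jar where they are.

Things in the scene. Friction and masses are not known exactly. Their poses are not given: they have to be found in the camera images.
- bar_grip (a point): Where to hold the loose aluminium bar (0.32 kg, 26 mm wide along y: grasp across this; 150 mm long along x): half-way up its thick body (90 mm long, 32 mm high), 55 mm from the thick end face, 95 mm from the tongue's tip, 16 mm above the underside, near the centre of mass. Axes are the bar's: x towards the tongue, z up. It starts flat on the bench.
- bar: The same bar; origin at the middle of its length, on the underside; x along the bar towards the tongue, y across, z out of its top. The tongue, its +x end, is 60 mm long and 14 mm high, flush with the underside. At the start it points the wrong way, roughly away from the pocket, so the bar must be turned end for end (120 to 180 degrees).
- bar_tip (a point): Centre of the tongue's end face (75 mm from the bar's middle along +x, 7 mm above the underside); axes are the bar's.
- seat (a point): Reference corner of the jig, where bed surface, inner face of the lower rail and pocket mouth meet. x points uphill along the bed (30 degrees, rising away from the robot), y along the rail into the pocket (to the robot's left), z square out of the bed. The bed spans y = -150 to 0 mm, x = 0 to 80 mm. Loaded: bar's x along this y, underside on the bed, side on the rail.
- rail_mid (a point): Middle of the lower rail's open length, on its inner top edge; axes as seat. The rail is 12 mm wide (x = -12 to 0 mm from the seat corner), stands 8 mm above the bed, and runs 150 mm from the mouth out along the bed; the pocket's lower wall is in line with it.
- pocket_mouth (a point): Centre of the pocket's mouth, axes as seat. The mouth is 30 mm wide (x) and 18 mm high (z). The steel roof over it (the overhang) is 12 mm thick, 56 mm wide, 72 mm long along y. A stop fills it, its face 25 to 43 mm inside the mouth, set differently each time, hidden by the roof: feel for it. It stands firm up to 20 N and shifts if pushed harder. The thick body stays outside.
- jig: The bolted-down jig: grey base plate 120 x 235 x 12 mm with the sloping aluminium bed, rail and steel retaining block; about 95 mm high overall. Origin at the centre of the base plate's underside, z up, y level along the rail; the seat corner is at (-35, 37.5, 45) mm. It does not move.
- tape_measure: Bystander: yellow tape measure, 34 x 84 x 65 mm, origin at the centre of its underside.
- spanner_17: Bystander: steel spanner 220 mm long lying flat, origin at the centre of its underside.
- rivet_jar: Bystander: small jar with dark lid, 44 mm across, 105 mm high, origin at the centre of its underside.
Not all that is in view belongs to the job. Of the things that look like the bar, the largest one is meant.

How it is judged (in metres and radians):
On the way:
1. the bar, still held, lies flat on the bed with its tongue towards the pocket (contact force between the fingers and bar above 1 N and angle between the z axis of bar and the z axis of seat, either way round below 0.09 rad and angle between the x axis of bar and the y axis of seat, either way round below 0.09 rad and z of bar_tip in the frame of seat between 0.004 and 0.0115 m and x of bar_tip in the frame of seat between 0.008 and 0.05 m and y of bar_tip in the frame of seat between -0.1 and 0.05 m and y of bar in the frame of seat between -0.18 and -0.02 m), for 0.1 s.
At the end, for the whole second after the job is handed in: The bar is released and at rest, flat on the sloping bed (within 2.5 mm and 5 degrees), along the lower rail and within 3.5 mm of it at the tongue and at mid-length, tongue under the overhang and its end within 3 mm of the stop, which is still where it was set (within 4 mm) (angle between the z axis of bar and the z axis of seat, either way round below 0.09 rad and angle between the x axis of bar and the y axis of seat, either way round below 0.09 rad and z of bar_tip in the frame of seat between 0.0045 and 0.0095 m and x of bar_tip in the frame of seat between 0.01 and 0.0165 m and x of bar in the frame of seat between 0.01 and 0.0165 m and y of bar_tip in the frame of seat between 0.02 and 0.05 m and x of stop_block_c0 in the frame of bar_tip below 0.009 m and distance of stop_block_c0 from where it was at the start of the episode below 0.004 m and linear speed of bar below 0.01 m/s and contact force between the fingers and bar below 0.1 N); the robot touches nothing.
It fails at once if the stop's setting is lost: it is pushed more than 4 mm from where it was set (distance of stop_block_c0 from where it was at the start of the episode above 0.004 m).
It fails at once if the tape measure, the spanner or the jar is moved by more than 20 mm (distance of any of tape_measure, spanner_17, rivet_jar from where it was at the start of the episode above 0.02 m).
It also fails if it takes over 48 s, if anything falls off the work surface, if the arm or the gripper's body presses on something with over 40 N, if the wrist force passes 120 N, or if a joint passes its speed limit or range.

## Robot

A 6-joint arm with a two-finger parallel gripper is mounted at the origin on a cart in front of the work surface, level with it; the furniture and walls round the work are solid. World frame = base frame: x ahead of the robot, y to its left, z up, the work surface at z = 0. Lengths are in mm, angles in rad, forces in N, time in s.
With the tool pointing down it reaches from about 275 to 775 mm from the base axis. Payload 14.6 kg.
Tool frame: the origin (TCP) lies midway between the tips of the shut fingers; the grasp point (between the pads) lies 19 mm behind it; z points along the fingers, y is the line along which they close (so a half turn about z gives the same grasp; the last joint's range is limited). The gripper opens to 85 mm and grips with 20 to 120 N. Pads are 22 mm wide; open, the fingers measure 114 mm over their backs; the gripper's body (76 mm by 85 mm) begins 54 mm behind the grasp point. The pads swing forward as they close: fully open they stand 13 mm farther back than shut.
Start: joints at [0.996, 0.263, -0.048, 1.259, 0, 1.415], TCP at [213.983, 479.416, 231.278] pointing down, gripper open.
Joint ranges: [-2.65, 2.65], [-0.89, 1.7], [-1.18, 1.37], [-2.13, 2.11], [-1.35, 1.29], [-3.14, 3.14]. Speed limits (rad/s): [1.89, 1.89, 2.57, 2.79, 3.14, 3.14].

## Interface

Orientations are given as [roll, pitch, yaw] about the fixed x, y, z axes, in that order (R = Rz(yaw) Ry(pitch) Rx(roll)).
In Python, from bench import arm gives the robot as it stands. The module is installed in compiled form; this text tells all that it offers. Calls block until the motion is done:
- arm.movep(position, orientation): joint-space move of the TCP to a pose.
- arm.move_l(position, orientation=None, rate=150): straight line of the TCP; orientation=None keeps the orientation; rate is the mean speed in mm/s.
- arm.move_j(angles): joint-space move.
- arm.command_gripper(opening, newtons=None): finger opening in mm; newtons is the grip in N (None keeps the last); returns when the fingers have stopped.
- arm.hold(seconds).
- arm.inverse_kinematics(position, orientation): joint angles nearest the present ones, or None.
- arm.state(): the state.
- arm.capture(name): name is "scene" or "top" or "wrist"; returns the picture (480x640x3 uint8, blue, green, red); there is no depth.
- arm.camera_info(name): a dict with "fx", "fy", "cx", "cy" (pixels), "R" (3x3) and "t" (3): a world point X has camera coordinates R X + t. Camera axes: x right, y down, z forward; pixel columns grow to the right and rows downward; lengths in mm; the calibration is good to about 2 mm. A picture is of the moment at which its call begins: read the wrist's pose just before it. camera_info takes no time and is no camera call; for the wrist camera it gives the pose at the moment of the call.
A pose or a line that the arm cannot do raises arm.Unreachable and nothing moves.
- arm.job_done(): hands the job in; it is judged then, once.
The state is a dict: "clock": time; "qpos": joint angles; "joint_velocities": joint speeds; "joint_efforts": joint torques, N m; "ee_pos": TCP position; "ee_rot": TCP orientation; "force": force on the tool from outside, world axes, zero at the start; "ft_torque": the same for the moment, N m; "opening": finger opening in mm; "gripper_force": force on a finger pad.
Only numpy, scipy, OpenCV 4.12 (cv2) and the standard library are available. Lean on these libraries where they do the work, as an engineer would, in place of code of your own. Each camera call takes 0.05 s, during which the arm holds its last target. There are 200 camera calls.

## Working session

There is one attempt and no reset: what is moved stays moved. The work goes in short steps, each a Python script; the robot and the scene stay as the last script left them, time stands still between calls to the robot, and variables do not carry over. Pictures are saved under pics/ and viewed, at most 10 in all, crops included, and the job is handed in when it is done.

```bash
mkdir -p pics; python3 - <<'E'
from bench import arm
import cv2,numpy as np
for n in("scene","top"):
    cv2.imwrite(f"pics/{n}0.png",arm.capture(n)); 
    c=arm.camera_info(n);R=np.array(c["R"]);print(n,c["fx"],c["cx"],c["cy"],(-R.T@np.array(c["t"])).round(),R.round(2).tolist())
print(arm.state())
E
```

```text
scene 449.200711334811 320.1740651555753 235.5542272140989 [ 961. -531.  733.] [[0.8, 0.6, -0.02], [0.4, -0.55, -0.73], [-0.45, 0.57, -0.68]]
top 470.8936781431021 318.0710559408417 230.06490682135353 [493.  47. 911.] [[-0.0, -1.0, 0.03], [-1.0, 0.0, -0.06], [0.06, -0.03, -1.0]]
{'clock': 0.1, 'qpos': array([ 9.95715281e-01,  2.63506067e-01, -4.88456924e-02,  1.25939549e+00,
        3.59069215e-05,  1.41551862e+00]), 'joint_velocities': array([ 0.00027776,  0.00027315,  0.00386438,  0.00077389, -0.00069714,
       -0.00039532]), 'joint_efforts': array([ 3.18113394e-03, -6.38580465e+01,  3.85060608e+01,  1.01131137e-02,
       -1.16935967e-04, -5.17479657e-05]), 'ee_pos': array([213.83869796, 479.22646095, 230.86731903]), 'ee_rot': array([-3.14065872e+00, -1.82539978e-04,  2.72178922e+00]), 'force': array([-0.05382771,  0.15420191,  1.21022121]), 'ft_torque': array([ 0.03008587, -0.00917428,  0.03232445]), 'gripper_force': 0.0, 'opening': 85.29380981469089}
```

View pics/top0.png

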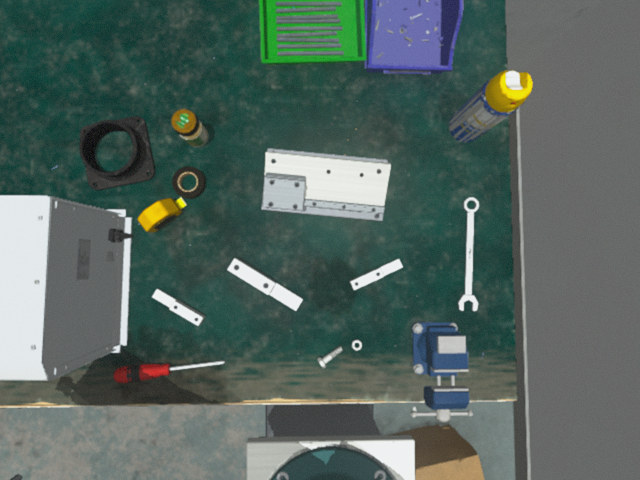

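View pics/scene0.png

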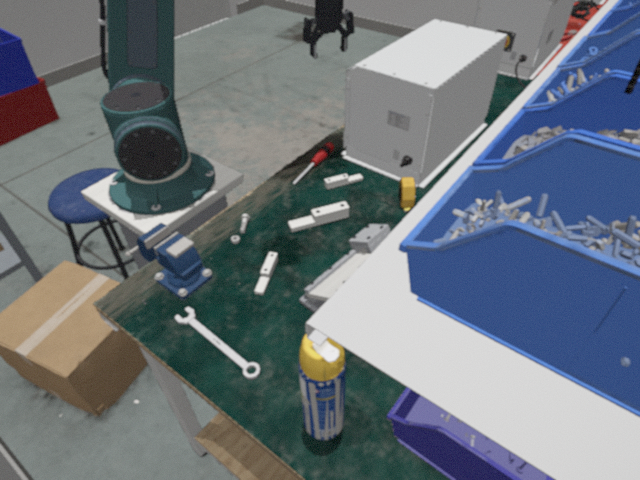

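The bar is at about (265,285) in the top view. Its thick end looks to be at the upper left, with the tongue to the lower right. The jig spans (262-390, 150-220), with the roof at the left, (262-305, 175-212). The tape is at (160,215), the jar at (188,125) and the spanner at (470,255). Next I'll look from near with the wrist camera.

```bash
cat > h.py <<'E'
from bench import arm
import cv2,numpy as np
from scipy.spatial.transform import Rotation as Ro
def plane(c,px,z):
    R=np.array(c["R"]);o=-R.T@np.array(c["t"])
    d=R.T@np.array([(px[0]-c["cx"])/c["fx"],(px[1]-c["cy"])/c["fy"],1]);return o+d*(z-o[2])/d[2]
def proj(c,X):
    p=np.array(c["R"])@np.array(X)+np.array(c["t"]);return c["fx"]*p[0]/p[2]+c["cx"],c["fy"]*p[1]/p[2]+c["cy"]
E
python3 - <<'E'
from h import *
c=arm.camera_info("top")
for p,z in[((228,262),32),((302,304),14),((265,285),20),((262,210),30),((382,218),30),((188,120),105),((160,215),60)]:print(p,plane(c,p,z).round())
im=cv2.imread("pics/top0.png")
b=plane(c,(265,285),20)
arm.movep([b[0]+60,b[1]-20,330],[np.pi,0,-2.15])
s=arm.state();c=arm.camera_info("wrist");cv2.imwrite("pics/w1.png",arm.capture("wrist"))
import pickle;pickle.dump(c,open("w1.pkl","wb"))
R=np.array(c["R"]);print(s["clock"],s["ee_pos"],s["qpos"],c["fx"],-R.T@np.array(c["t"]),R.round(2).tolist())
E
```

```text
(228, 262) [487. 190.  32.]
(302, 304) [407.  54.  14.]
(265, 285) [444. 123.  20.]
(262, 210) [584. 128.  30.]
(382, 218) [569. -98.  30.]
(188, 120) [733. 249. 105.]
(160, 215) [572. 308.  60.]
2.1333 [503.8089193  103.35155347 329.90816035] [ 4.37460739e-02  2.35950005e-01  1.79390297e-01  1.51438631e+00
  7.02034469e-05 -9.47942281e-01] 401.9523557363301 [460.81483244  37.44747819 472.06514393] [[-0.84, 0.55, -0.0], [0.52, 0.8, 0.31], [0.17, 0.26, -0.95]]
```

View pics/w1.png

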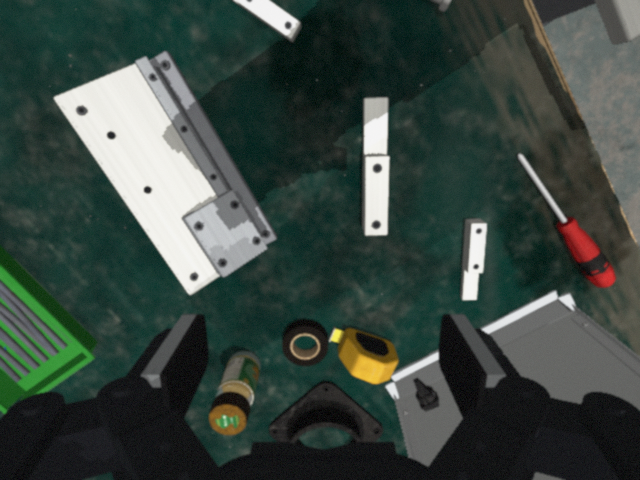

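The wrist view shows the bar with its tongue at (364-389, 97-155) and its thick body at (363-389, 155-236). The jig is at (54-275, 50-295) and its roof at about (183-272, 190-277). I'll measure the bar numerically and enlarge the jig.

```bash
python3 - <<'E'
from h import *
import pickle;c=pickle.load(open("w1.pkl","rb"))
im=cv2.imread("pics/w1.png")
hsv=cv2.cvtColor(im,cv2.COLOR_BGR2HSV)
m=((hsv[...,2]>110)&(hsv[...,1]<70)).astype(np.uint8);m[:,:345]=0;m[:,405:]=0;m[:85]=0;m[250:]=0
k=max(cv2.findContours(m,0,2)[0],key=cv2.contourArea)
print(cv2.boundingRect(k),cv2.contourArea(k))
body=[ (r,*np.where(m[r])[0][[0,-1]]) for r in (105,120,145,162,180,200,230)];print(body)
# enlarge
cr=cv2.resize(im[45:300,45:285],None,fx=2.35,fy=2.35,interpolation=cv2.INTER_CUBIC)
b=cv2.resize(im[90:245,350:402],None,fx=3.8,fy=3.8,interpolation=cv2.INTER_CUBIC)
o=np.zeros((600,790,3),np.uint8);o[:cr.shape[0],:cr.shape[1]]=cr[:600];o[:b.shape[0],580:580+b.shape[1]]=b[:600]
cv2.imwrite("pics/z1.png",o);print(cr.shape,b.shape)
E
```

```text
(363, 97, 27, 139) 3211.0
[(105, np.int64(364), np.int64(387)), (120, np.int64(364), np.int64(387)), (145, np.int64(363), np.int64(387)), (162, np.int64(365), np.int64(389)), (180, np.int64(365), np.int64(388)), (200, np.int64(364), np.int64(388)), (230, np.int64(364), np.int64(387))]
(599, 564, 3) (589, 198, 3)
```

View pics/z1.png

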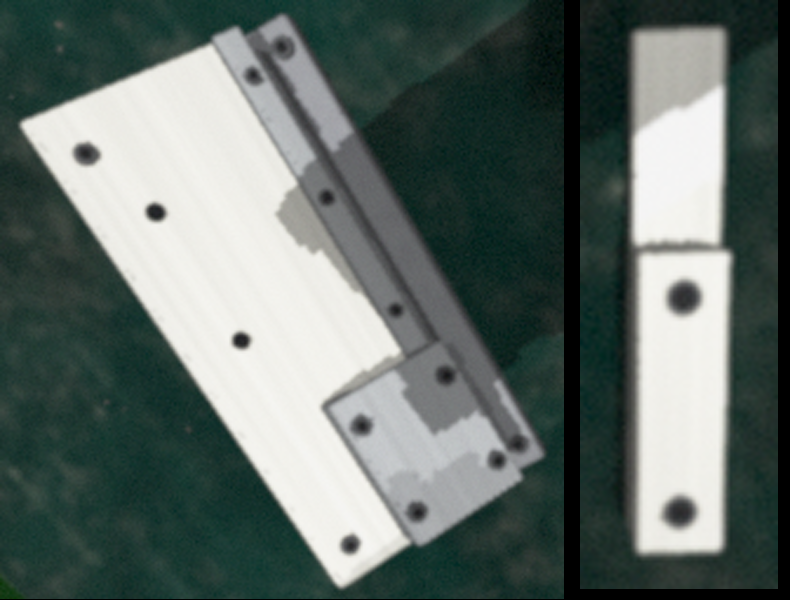

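The enlargement shows these corners: roof (325,405), (440,342), (521,478) and (420,545); inner top edge of the rail from (213,38) to (403,355); outer bed corner (22,125); base plate corners (285,14) and (543,457). I'll fit the planar pose from these known points.

```bash
cat >> h.py <<'E'
from scipy.optimize import least_squares
def seatR(yaw):
    s,co=.5,np.sqrt(.75)
    return Ro.from_euler('z',yaw).as_matrix()@np.array([[co,0,-s],[0,1,0],[s,0,co]])
def seatfit(c,pts):
    A=np.array([p[0] for p in pts],float);P=np.array([p[1] for p in pts])
    def W(q):
        Rz=Ro.from_euler('z',q[2]).as_matrix()
        loc=np.array([-35,37.5,45])+A@seatR(0).T
        return loc@Rz.T+[q[0],q[1],0]
    f=lambda q:(np.array([proj(c,w) for w in W(q)])-P).ravel()
    r=least_squares(f,[560,10,-.05],loss='soft_l1',x_scale=[10,10,.1]);q=r.x
    Rz=Ro.from_euler('z',q[2]).as_matrix()
    return Rz@[-35,37.5,45]+[q[0],q[1],0],q,f(q).reshape(-1,2)
E
python3 - <<'E'
from h import *
import pickle;c=pickle.load(open("w1.pkl","rb"))
B=lambda u,v:(350+(u-580)/3.8,90+v/3.8)
J=lambda u,v:(45+u/2.35,45+v/2.35)
t=[plane(c,B(*p),32)[:2] for p in[(637,252),(731,252),(637,552),(723,552)]]
g=[plane(c,B(*p),14)[:2] for p in[(632,30),(726,28)]]
fs=(t[0]+t[1])/2;te=(t[2]+t[3])/2;tip=(g[0]+g[1])/2
print("step",fs,"end",te,"tip",tip,"body len",np.linalg.norm(fs-te),"tot",np.linalg.norm(tip-te),"w",np.linalg.norm(t[0]-t[1]),np.linalg.norm(t[2]-t[3]),np.linalg.norm(g[0]-g[1]))
d=tip-te;print("yaw",np.arctan2(d[1],d[0]),"grip",te+d/np.linalg.norm(d)*55)
I=np.array([[-1.]]);cs=seatR(0).T
inv=lambda p:cs@(np.array(p)-[-35,37.5,45])
pts=[((44,0,30),J(325,405)),((-12,0,30),J(440,342)),((-12,72,30),J(521,478)),((44,72,30),J(420,545)),((0,-150,8),J(213,38)),((0,0,8),J(403,355)),((-12,-150,8),J(240,28)),((80,-150,0),J(22,125)),(inv((-60,-117.5,12)),J(285,14)),(inv((-60,117.5,12)),J(543,457))]
s,q,r=seatfit(c,pts);print("seat",s,"jig",q);print(r.round(1).tolist())
# top-view check
ct=arm.camera_info("top")
print("top check",[np.round(proj(ct,X)) for X in([*te,32],[*tip,14],s+seatR(q[2])@[44,0,30],s+seatR(q[2])@[-12,72,30],s+seatR(q[2])@[0,-150,8])])
E
```

```text
step [438.86601398 110.78817927] end [485.61563451 186.92212183] tip [407.30603796  59.53914441] body len 89.34150340182823 tot 149.5286455810162 w 26.687930888222294 25.973885852652582 26.577966070497844
yaw -2.1219960696976345 grip [456.81160306 140.06779682]
seat [607.38172728  51.1219981   45.        ] jig [ 6.38423414e+02  1.02849599e+01 -1.00972664e-01]
[[0.8, 1.1], [0.5, -0.3], [1.0, 0.7], [-0.7, 1.8], [-0.5, -0.5], [1.6, 1.0], [-0.5, -0.9], [-1.7, -1.2], [-0.5, -0.6], [0.4, 0.7]]
top check [array([230., 263.]), array([299., 304.]), array([304., 180.]), array([262., 205.]), array([384., 206.])]
```

```bash
cat >> h.py <<'E'
SEAT=np.array([607.4,51.1,45.]);YAW=-0.101;SR=seatR(YAW)
RP=Ro.from_matrix(np.c_[SR[:,1],SR[:,0],-SR[:,2]]);PRPY=RP.as_euler('xyz')
w=lambda p:SEAT+SR@np.array(p,float)
def sf(): # tcp and force in seat frame
    s=arm.state();return SR.T@(s["ee_pos"]-SEAT),SR.T@s["force"],s
E
python3 - <<'E'
from h import *
y=-2.122;o=[np.pi,0,y]
arm.movep([456.8,140.1,90],o)
arm.move_l([456.8,140.1,11],o,rate=100)
s=arm.state();print(s["ee_pos"],s["force"])
arm.command_gripper(15,50)
s=arm.state();print(s["ee_pos"],s["ee_rot"],s["opening"],s["gripper_force"],s["force"])
arm.move_l([456.8,140.1,200],o,rate=150)
arm.hold(.3);s=arm.state();print(s["opening"],s["gripper_force"],s["force"],s["clock"],s["ft_torque"])
print(PRPY,w([17,-105,90]),arm.inverse_kinematics(w([17,-105,90]),PRPY))
print(arm.inverse_kinematics(w([17,-105,12]),PRPY),arm.inverse_kinematics(w([13,-50,11]),PRPY),s["qpos"])
E
```

```text
[457.24894877 140.12215555  11.48533836] [-0.68253782  0.42246535 -0.40702393]
[457.01376225 140.10020219  11.30539953] [-3.14110201e+00  2.70843998e-04 -2.12200468e+00] 25.480382646827223 50.1382702589035 [-1.33936726 -0.53484333  6.16468688]
25.125546732196305 49.24375355243683 [ 0.90081775  0.18539237 -3.04883864] 6.3917 [ 0.05626999 -0.00508219 -0.04018793]
[2.61799388e+00 2.22044605e-16 1.46979633e+00] [566.68975244 -50.31206474 131.44228634] [-0.27608046  0.10719162 -0.72049704  0.22615386  0.08720417  1.41878549]
[-0.26122901  0.26546481 -0.75468652  0.03261055  0.07985699  1.43173745] [-0.1424925   0.27145487 -0.75847859  0.01763686  0.02074178  1.53485761] [ 1.26835880e-01  1.95575487e-01 -2.27226166e-01  1.14845430e+00
  2.71281470e-06 -8.92748406e-01]
```

```bash
python3 - <<'E'
from h import *
import pickle
arm.movep(w([17,-105,110]),PRPY)
arm.move_l(w([17,-105,36]),PRPY,rate=100);arm.hold(.4)
p,f,s=sf();c=arm.camera_info("wrist");im=arm.capture("wrist");cv2.imwrite("pics/w2.png",im);pickle.dump(c,open("w2.pkl","wb"))
print(p,f,s["clock"],s["opening"],s["force"])
for q in[(0,-150,8),(0,0,8),(44,0,30),(-12,0,30),(-12,72,30),(44,72,30)]:print(q,np.round(proj(c,w(q)),1))
# predicted tongue tip top corners
for q in[(30,-10,25+14),(4,-10,25+14)]:print("tip",np.round(proj(c,w(q)),1))
E
```

```text
[  17.13976304 -105.02846895   36.19096307] [-0.5953612   0.69705658 -2.62194791] 9.6667 25.171436324796897 [ 0.86160575  0.6133078  -2.5683541 ]
(0, -150, 8) [288.1 371.7]
(0, 0, 8) [277.6  39.5]
(44, 0, 30) [403.3  28.6]
(-12, 0, 30) [234.3  28.6]
(-12, 72, 30) [ 216.6 -261.8]
(44, 72, 30) [ 419.5 -261.6]
tip [362.8  58.3]
tip [281.   58.3]
```

View pics/w2.png

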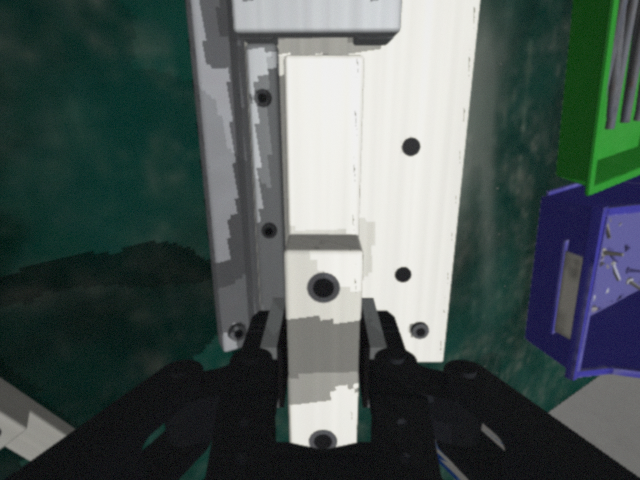

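The fit agrees with the near view: the roof's front edge is at rows 28-32, spanning columns 233-400, and the tongue tip is at (284-362, 55). Now I'll lay the bar down by feel and then bring it against the rail.

```bash
cat >> h.py <<'E'
def feel(start,axis,step,limit,n,hold=.12,rate=20):
    """step commanded seat-frame target along axis until force change opposing exceeds limit"""
    t=np.array(start,float);f0=sf()[1]
    for i in range(n):
        t[axis]+=step;arm.move_l(w(t),PRPY,rate=rate);arm.hold(hold)
        p,f,s=sf();df=-(f-f0)[axis]*np.sign(step)
        if df>limit:print("contact",i);break
    print("axis",axis,"target",t.round(2),"p",p.round(2),"df",(f-f0).round(2),"open",s["opening"].round(2),"t",round(s["clock"],2))
    return t
E
python3 - <<'E'
from h import *
arm.move_l(w([17,-105,14.5]),PRPY,rate=60);arm.hold(.3);print(sf()[:2])
t=feel([17,-105,14.5],2,-.4,4,16)
arm.hold(.2)
t=feel(t,0,-.4,4,16)
arm.hold(.2);print(sf()[:2],t.tolist())
E
```

```text
(array([  17.14853958, -105.03122368,   14.69139075]), array([-1.07772177, -0.04776725, -2.59424994]))
contact 7Traceback (most recent call last):
  File "<stdin>", line 3, in <module>
  File "h.py", line 35, in feel
    print("axis",axis,"target",t.round(2),"p",p.round(2),"df",(f-f0).round(2),"open",s["opening"].round(2),"t",round(s["clock"],2))
                                                                                     ^^^^^^^^^^^^^^^^^^
AttributeError: 'float' object has no attribute 'round'
```

```bash
sed -i 's/s\["opening"\].round(2)/round(float(s["opening"]),2)/' h.py; python3 - <<'E'
from h import *
print([x.round(2) for x in sf()[:2]])
t=feel([17,-105,11.3],0,-.4,4,18)
arm.hold(.2);print([x.round(2) for x in sf()[:2]],t.tolist())
E
```

```text
[array([  17.08, -105.02,   11.63]), array([-3.1 , -1.13,  9.41])]
contact 2
axis 0 target [  15.8 -105.    11.3] p [  17.01 -105.     11.64] df [ 4.66  1.18 -3.67] open 25.05 t 14.56
[array([  17.02, -105.04,   11.64]), array([ 0.85, -0.3 ,  5.22])] [15.800000000000002, -105.0, 11.3]
```

```bash
python3 - <<'E'
from h import *
arm.move_l(w([15.8,-105,11.8]),PRPY,rate=20);arm.hold(.25);print([x.round(2) for x in sf()[:2]])
t=np.array([15.8,-105,11.8])
for i in range(12):
    t[0]-=.4;arm.move_l(w(t),PRPY,rate=20);arm.hold(.12);p,f,s=sf();print(t[0].round(1),p.round(2),f.round(2))
    if f[0]>5:break
print(s["clock"])
E
```

```text
[array([  15.61, -104.96,   11.75]), array([-1.58,  0.25, -1.45])]
15.4 [  15.33 -104.96   11.79] [-1.5  -0.31 -1.94]
15.0 [  14.97 -105.01   11.8 ] [-0.92  0.09 -1.32]
14.6 [  14.56 -104.98   11.79] [-0.79 -0.87 -2.82]
14.2 [  14.17 -105.02   11.79] [-0.34  1.63 -2.55]
13.8 [  13.77 -105.01   11.79] [-1.57  0.24 -1.95]
13.4 [  13.36 -104.98   11.78] [-1.39  0.29 -2.14]
13.0 [  12.93 -104.99   11.79] [-2.09  0.11 -2.36]
12.6 [  12.71 -105.01   11.83] [-0.19  0.23 -2.16]
12.2 [  12.64 -105.02   11.84] [ 1.15  0.35 -3.7 ]
11.8 [  12.55 -105.     11.89] [ 3.25  1.03 -4.33]
11.4 [  12.52 -105.     11.91] [ 4.87  0.72 -4.58]
11.0 [  12.5  -105.02   11.94] [ 4.99  1.68 -4.82]
19.6583
```

```bash
python3 - <<'E'
from h import *
arm.move_l(w([12.3,-105,11.55]),PRPY,rate=20);arm.hold(.2);p,f0,s=sf();print(p.round(2),f0.round(2))
t=np.array([12.3,-105,11.55]);log=[]
while t[1]<-50:
    t[1]+=2 if t[1]<-72.5 else .5
    arm.move_l(w(t),PRPY,rate=20);arm.hold(.06);p,f,s=sf();d=f[1]-f0[1];log.append((t[1].round(1),p[1].round(2),d.round(1)))
    if d<-5.5:break
print(log);arm.hold(.2);p,f,s=sf();print(p.round(2),f.round(2),s["clock"],s["opening"])
E
```

```text
[  12.67 -105.03   11.66] [2.25 1.14 1.52]
[(np.float64(-103.0), np.float64(-103.33), np.float64(-6.2))]
[  12.58 -103.33   11.65] [ 4.11 -4.38  4.1 ] 20.6167 25.224035165691163
```

```bash
python3 - <<'E'
from h import *
t=np.array([12.7,-103.,11.8])
arm.move_l(w(t),PRPY,rate=20);arm.hold(.25);p,f0,s=sf();print(p.round(2),f0.round(2));log=[]
while t[1]<-50:
    t[1]+=2 if t[1]<-72.5 else .5
    arm.move_l(w(t),PRPY,rate=15);arm.hold(.08);p,f,s=sf();d=f[1]-f0[1]
    if d<-5:arm.hold(.15);p,f,s=sf();d=f[1]-f0[1]
    log.append((float(t[1].round(1)),float(p[1].round(2)),float(d.round(1))))
    if d<-5 or s["clock"]>36:break
print(log);print(p.round(2),f.round(2),s["clock"],s["opening"])
E
```

```text
[  12.64 -103.02   11.76] [ 2.33 -3.51 -0.1 ]
[(-101.0, -100.75, 3.0), (-99.0, -98.84, 3.1), (-97.0, -96.9, 2.8), (-95.0, -94.85, 3.5), (-93.0, -92.85, 3.2), (-91.0, -90.85, 3.6), (-89.0, -88.84, 3.5), (-87.0, -86.85, 4.2), (-85.0, -84.88, 3.8), (-83.0, -82.84, 4.7), (-81.0, -80.87, 3.5), (-79.0, -78.87, 3.5), (-77.0, -76.88, 4.4), (-75.0, -74.87, 4.1), (-73.0, -72.85, 2.9), (-71.0, -70.87, 3.5), (-70.5, -70.5, 2.9), (-70.0, -70.02, 3.0), (-69.5, -69.46, 3.4), (-69.0, -68.93, 3.3), (-68.5, -68.47, 3.1), (-68.0, -67.98, 3.4), (-67.5, -67.47, 3.7), (-67.0, -66.97, 3.4), (-66.5, -66.48, 4.1), (-66.0, -65.98, 3.7), (-65.5, -65.48, 3.2), (-65.0, -64.98, 3.2), (-64.5, -64.47, 2.9), (-64.0, -63.96, 3.5), (-63.5, -63.47, 3.0), (-63.0, -62.97, 3.2), (-62.5, -62.47, 3.6), (-62.0, -61.97, 2.5), (-61.5, -61.47, 3.7), (-61.0, -60.98, 3.1), (-60.5, -60.48, 3.7), (-60.0, -59.96, 3.4), (-59.5, -59.48, 3.7), (-59.0, -58.95, 3.5), (-58.5, -58.48, 4.4), (-58.0, -57.97, 3.5), (-57.5, -57.46, 2.9), (-57.0, -56.95, 3.0)]
[ 12.7  -56.95  11.79] [-1.13 -0.47 -1.21] 36.3167 24.785337069391367
```

```bash
python3 - <<'E'
from h import *
t=np.array([12.7,-57.,11.8]);p,f0,s=sf();log=[];ok=0
while t[1]<-47:
    t[1]+=.6
    arm.move_l(w(t),PRPY,rate=20);arm.hold(.06);p,f,s=sf();d=f[1]-f0[1]
    log.append((float(t[1].round(1)),float(p[1].round(2)),float(d.round(1))))
    if d<-4:
        ok=1;break
    if s["clock"]>41:break
print(log,ok,s["clock"])
if ok:
    arm.hold(.1);p,f,s=sf();print(p.round(2),f.round(2))
    t[1]=p[1]+.4;t[2]=11.5;t[0]=12.5
    arm.move_l(w(t),PRPY,rate=20);arm.hold(.1);p,f,s=sf();print(p.round(2),f.round(2),s["clock"])
E
```

```text
[(-56.4, -56.36, -0.9), (-55.8, -55.75, 0.5), (-55.2, -55.25, -0.8), (-54.6, -55.18, -5.6)] 1 37.55
[ 12.73 -55.17  11.82] [-1.91 -5.63  0.61]
[ 12.75 -55.21  11.75] [-1.69 -4.18  6.64] 38.0
```

The stop was met at TCP y = -55.2, so the tongue is about 40 mm in, which is plausible. Now I'll release, back off and check.

```bash
python3 - <<'E'
from h import *
import pickle
arm.command_gripper(50)
p,f,s=sf();print(p.round(2),f.round(2),s["opening"],s["gripper_force"],s["clock"])
arm.move_l(w([p[0],p[1]-1,60]),PRPY,rate=60);arm.hold(.2)
c=arm.camera_info("wrist");im=arm.capture("wrist");cv2.imwrite("pics/w3.png",im);print(arm.state()["clock"])
for q in[(26,-20.2,14),(0,-20.2,14),(26,-20.2,32),(0,-20.2,32),(26,0,14),(0,0,14)]:print(q,np.round(proj(c,w(q)),1))
E
```

```text
[ 12.67 -54.68  11.49] [ 0.04 -0.07  0.27] 50.21148969799307 0.0 38.3667
39.575
(26, -20.2, 14) [350.8 206. ]
(0, -20.2, 14) [296.5 206. ]
(26, -20.2, 32) [353.6 215.6]
(0, -20.2, 32) [293.9 215.6]
(26, 0, 14) [351.8 163.4]
(0, 0, 14) [295.6 163.4]
```

View pics/w3.png

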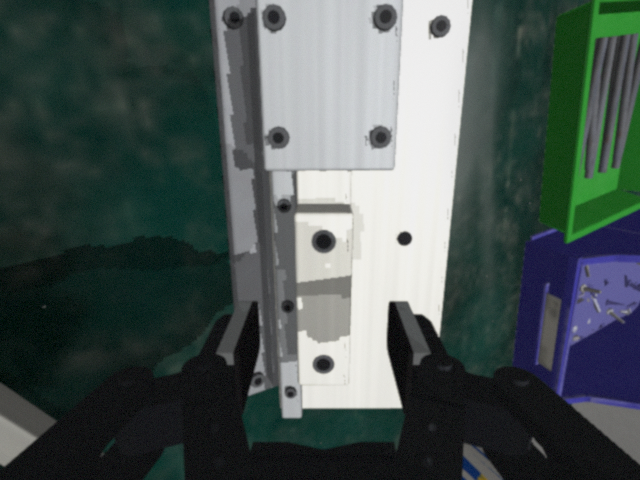

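After release the bar lies straight along the rail. Its step edge is at row 213 against 215 predicted, its sides are at columns 296-353, and the tongue is under the roof. It's seated and the gripper is clear.

```bash
python3 -c "
from bench import arm
print(arm.job_done(),arm.state()['clock'])"
```

```text
the job is handed in; nothing more can be done
the job is handed in; nothing more can be done
```

I turned the bar end for end, laid it flat while held, and slid it along the lower rail until I felt the stop about 40 mm inside the mouth, at roughly 6 N. I then released it and handed the job in at about 40 s; no verdict was shown.

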